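# Seat the strap and start the timber bolt

### The job

On the oak post, press the propped-up end of the slotted steel strap down until the strap lies flat in its housing. Then start the square-headed bolt by hand: turn it backward (counter-clockwise seen from above) until you feel it drop into the thread, then forward (clockwise) one full turn from there. Finish still gripping the bolt's head at that turn, holding it started and not letting go; leave the nail bowl, hammer and offcut where they lie.

Things in the scene. Friction and masses are not known exactly. Their poses are not given: they have to be found in the camera images.
- housing (a point): Centre of the floor of the shallow housing (66 x 146 mm, 6 mm deep) in the top of a fixed oak post, 110 x 360 mm; the floor is 84 mm and the post's top 90 mm above the bench. x across the post, y along it towards the bolt, z up. The bolt's upright axis stands 50 mm from here along +y; the pin that props the strap 50 mm along -y.
- pin_top (a point): Top of the 10 mm steel locating pin under the strap's unslotted end. It stands 12 mm out of the housing floor at the start, goes down flush when pushed with about 8 N, and stays down.
- strap_mid (a point): Centre (mid-thickness) of the loose dark steel strap, 60 x 140 x 6 mm, 0.33 kg. x across, y along it to its slotted end, z out of its face. The slot, 28 x 45 mm, is open at the +y end and straddles the bolt's shank. At the start the pin props up its -y end by 14 mm (tilt 0.1 rad); when flat, this point is 3 mm above the housing floor and the strap's top is flush with the post.
- strap_press (a point): Point on the strap's upper face over the pin, 50 mm from the strap's centre towards its unslotted (-y) end: a good place to press straight down.
- bolt_head (a point): Centre of the bolt's steel head, 28 x 28 mm square, 24 mm high, on an 18 mm upright shank; x and y are square to its flats, z up. It is 56 mm above the housing floor plus bolt_lift. Free space all round the head and below it down to the strap. The bolt is captive: it turns about a fixed upright axis and moves up and down.
- bolt_turn (a joint): Turn of the bolt in rad, increasing clockwise seen from above (forward). Starts between 0.6 and 1.6. It turns easily (about 0.02 N m).
- bolt_lift (a joint): Height of the bolt in m, up positive; starts between 0 and -0.002. Its weight (0.3 kg) sinks it onto a right-hand thread of 8 mm pitch. Turned backward it climbs slowly and, within 0.3 turn of the start, drops at once by 8 mm if the grip lets it slide down (fingers a few mm wider than the head still turn it). Forward from there it screws down 8 mm per turn.
- offcut: Bystander: loose drilled oak offcut, 70 x 120 x 50 mm; origin at the centre of its underside.
- hammer: Bystander: hammer lying on the bench, about 280 mm long, along its own x; origin on its underside.
- nail_bowl: Bystander: aluminium bowl of nails, 140 mm wide, 35 mm high; origin at the centre of its underside.
Things that resemble listed ones, but are neither listed nor needed, are in the scene too. Of the things like the part that bears strap_mid, leave any that is blue or orange; of the rest the smaller one is meant.

How it is judged:
By the outcome, as a careful person would: the job done as asked, in the order asked, and still so for the second after the job is handed in, while the arm keeps its last pose, push and grip.
It also fails if it takes over 72 s, if anything falls off the work surface, if the arm or the gripper's body presses on something with over 40 N, if the wrist force passes 120 N, or if a joint passes its speed limit or range.

### The arm

A 7-joint arm with a two-finger parallel gripper is mounted at the origin on the work surface. World frame = base frame: x ahead of the robot, y to its left, z up, the work surface at z = 0. Lengths are in m, angles in rad, forces in N, time in s.
With the tool pointing down it reaches from about 0.425 to 0.875 m from the base axis. Payload 9.9 kg.
Tool frame: the origin (TCP) lies on the centre line of the jaws, within the pads' length; the fingertips stand bot.tips_ahead ahead of it and the grasp point (between the pads) lies 3 mm ahead of it (bot.tips_ahead is the distance from the TCP to the fingertips, in m); z points along the fingers, y is the line along which they close (so a half turn about z gives the same grasp; the last joint's range is limited). The gripper opens to 85 mm and grips with 20 to 120 N. Pads are 22 mm wide; open, the fingers measure 114 mm over their backs; the gripper's body (76 mm by 85 mm) begins 54 mm behind the grasp point. The pads swing forward as they close: fully open they stand 13 mm farther back than shut.
Start: joints at [-1.347, 0.576, 0.025, 1.437, -0.015, 1.129, -0.057], TCP at [0.204, 0.643, 0.253] pointing down, gripper open.
Joint ranges: [-2.76, 2.76], [-0.34, 2.15], [-1.52, 1.57], [0.19, 2.46], [-1.09, 4.23], [0.17, 1.99], [-2.82, 2.82]. Speed limits (rad/s): [2.22, 2.22, 3.01, 3.01, 3.14, 3.14, 3.14].

### API

Orientations are given as a rotation vector (axis times angle).
In Python, from cell import bot gives the robot as it stands.
- The arm moves only by the tool arm_command, never from a script. Its argument "motion" is a list of rows, each a list of 7 numbers: the turn, a rotation vector about the tool's x, y, z in units of 180 degrees (1.0 is 180 degrees), then the shift along the tool's x, y, z in units of 0.05 m (1.0 is 0.05 m), then the opening in per cent of the stroke, from 0 (shut) to 100 (fully open). In form: [[wx, wy, wz, tx, ty, tz, jaw], ...]. A call has 1 to 12 rows; each row shifts and turns the commanded pose from where the row before left it, along the tool's axes as they then stand; what a row does not reach is not made up. A row lasts 1/8 s, in which the tool goes at most 62.5 mm and 10.7 degrees, less where a joint would pass 70% of its speed; a pose out of reach is approached as far as the arm can. A call with a number of a shift or a turn outside -1 to 1 is refused whole. A call with a gripper value outside its range is refused whole. The fingers move at their own pace and stop on an object; "grip_force" is the grip in N (left out, the last holds). Time passes only in rows, so rows that do not move let the fingers close. It gives the time, the measured TCP pose, the force, the opening and the grip force at its end, in the units of the state.
- bot.sense(): the state, without advancing time (a new reading comes with each control period).
- bot.capture(name): name is "side" or "top"; returns the picture (420x560x3 uint8, red, green, blue); there is no depth.
- bot.camera_info(name): a dict with "mtx" (3x3 intrinsics, pixels), "rvec" (rotation vector, rad) and "tvec" (3), from world to camera coordinates, as OpenCV has them. Camera axes: x right, y down, z forward; pixel columns grow to the right and rows downward; lengths in m; the calibration is good to about 2 mm. A picture is of the moment at which its call begins. camera_info takes no time and is no camera call.
- bot.close_job(): hands the job in; it is judged then, once.
The state is a dict: "time": time; "q": joint angles; "joint_vel": joint speeds; "joint_efforts": joint torques, N m; "position": TCP position; "ee_rot": TCP orientation; "wrist_force": force on the tool from outside, world axes, zero at the start; "ft_torque": the same for the moment, N m; "grip_width": finger opening in m; "grasp_force": force on a finger pad.
Only numpy, scipy, OpenCV 4.12 (cv2) and the standard library are available. Lean on these libraries where they do the work, as an engineer would, in place of code of your own. Each camera call takes 0.05 s, during which the arm holds its last target. There are 200 camera calls.

## Working session

There is one attempt and no reset: what is moved stays moved. The work goes in short steps, Python scripts to look and compute and a tool call to move; the robot and the scene stay as the last step left them, time stands still between calls to the robot, and variables do not carry over. Pictures are saved under pics/ and viewed, at most 10 in all, crops included, and the job is handed in when it is done.

Besides the shell and the picture viewer there is one more tool, called after "Call:" as name([rows], argument=value, ...), one row to a line, values as JSON. arm_command: Moves the arm, as the interface text tells. Shifts and turns lie within -1 to 1; 1 stands for 0.05 m of shift or 180 degrees of turn. Its arguments: {"type":"object","properties":{"motion":{"type":"array"},"grip_force":{"type":"number"}},"required":["motion"]}

```bash
mkdir -p pics; ls
python3 - <<'E'
from cell import bot
import cv2,numpy as np
for n in("side","top"):
    im=bot.capture(n); cv2.imwrite(f"pics/{n}0.png",im[:,:,::-1])
    c=bot.camera_info(n); R=cv2.Rodrigues(np.array(c["rvec"]))[0]
    print(n,np.round(c["mtx"],1).tolist(),"pos",(-R.T@np.array(c["tvec"]).ravel()).round(3),R.round(2).tolist())
s=bot.sense();print(s,bot.tips_ahead)
E
```

```text
pics
side [[434.3, 0.0, 271.1], [0.0, 434.3, 214.2], [0.0, 0.0, 1.0]] pos [ 0.262 -0.822  0.956] [[0.93, -0.36, 0.0], [-0.24, -0.64, -0.73], [0.26, 0.68, -0.69]]
top [[441.2, 0.0, 288.1], [0.0, 441.2, 205.8], [0.0, 0.0, 1.0]] pos [0.43  0.003 1.435] [[-0.03, -1.0, -0.01], [-0.99, 0.03, -0.1], [0.1, 0.01, -0.99]]
{'time': 0.1, 'q': array([-1.3467648 ,  0.57645167,  0.02486203,  1.43783672, -0.01499014,
        1.12904734, -0.0564784 ]), 'joint_vel': array([-0.00027075, -0.00295691, -0.00161252, -0.00260008,  0.00162892,
       -0.00021301, -0.00023771]), 'joint_efforts': array([ 5.73746162e-03, -7.67306328e+01,  2.25766718e+00, -2.86600918e+01,
        1.58292556e-02,  8.85523623e-03,  4.04105421e-06]), 'position': array([0.20440404, 0.64289197, 0.25252229]), 'ee_rot': array([-4.81540560e-01, -3.10432304e+00,  2.43736553e-03]), 'wrist_force': array([-0.17818202, -0.3900307 , -0.04104091]), 'ft_torque': array([-0.02918592, -0.00276112, -0.01321722]), 'grasp_force': 0.0, 'grip_width': 0.08548495018117154} 0.022
```

View pics/side0.png

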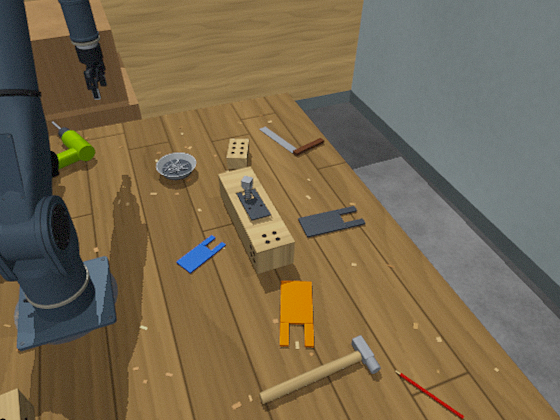

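View pics/top0.png

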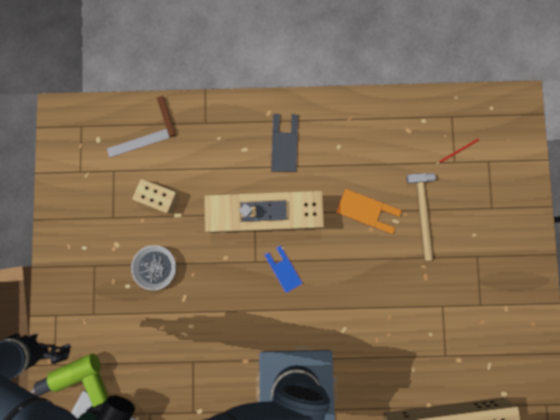

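Top view: the post runs from (205,212) to (323,209). There are four strap-like parts: dark on the post (264,211), dark on the bench (285,148), blue (284,270) and orange (369,209). The dark one on the post is meant: it is neither blue nor orange, it is smaller than the bench one, and it straddles the bolt at (248,210). I'll confirm with one enlarged crop.

```bash
cat > h.py <<'E'
import cv2,numpy as np
from cell import bot
def cam(n):
    c=bot.camera_info(n);return np.array(c["mtx"]),np.array(c["rvec"]).ravel(),np.array(c["tvec"]).ravel()
def ray(n,uv):
    K,r,t=cam(n);R=cv2.Rodrigues(r)[0]
    d=R.T@np.linalg.inv(K)@np.array([uv[0],uv[1],1.]);return -R.T@t,d
def plane(n,uv,z):
    o,d=ray(n,uv);return o+d*(z-o[2])/d[2]
def proj(n,P):
    K,r,t=cam(n);return cv2.projectPoints(np.float64(P).reshape(-1,3),r,t,K,None)[0][:,0]
E
python3 - <<'E'
from h import *
t=cv2.imread("pics/top0.png");s=cv2.imread("pics/side0.png")
a=cv2.resize(t[180:240,196:330],(800,358),interpolation=2)
b=cv2.resize(s[165:275,210:300],(196,240),interpolation=2)
b=cv2.resize(s[165:230,215:295],(295,240),interpolation=2)
o=np.zeros((600,800,3),np.uint8);o[:358]=a;o[359:599,:295]=b
cv2.imwrite("pics/crop.png",o)
# post-top mask
hsv=cv2.cvtColor(t,cv2.COLOR_BGR2HSV);print(hsv[200,225],hsv[150,225],hsv[225,300],hsv[212,275])
m=cv2.inRange(hsv,(10,60,170),(32,170,255));m[:185]=0;m[240:]=0;m[:,:198]=0;m[:,330:]=0
m=cv2.morphologyEx(m,cv2.MORPH_OPEN,np.ones((3,3)))
cs=max(cv2.findContours(m,0,2)[0],key=cv2.contourArea);r=cv2.minAreaRect(cs);bx=cv2.boxPoints(r);print(r)
for p in bx: print(p.round(1),plane("top",p,.09).round(4))
d=cv2.inRange(hsv,(0,0,0),(180,120,110));d[:195]=0;d[228:]=0;d[:,:230]=0;d[:,295:]=0
cs=max(cv2.findContours(d,0,2)[0],key=cv2.contourArea);r=cv2.minAreaRect(cs);print("strap",r)
for p in cv2.boxPoints(r): print(p.round(1),plane("top",p,.09).round(4))
E
```

```text
[ 22  77 198] [ 17 115 153] [ 21  79 198] [109  30  94]
((262.98162841796875, 210.54074096679688), (35.93126678466797, 117.42610168457031), 87.70938873291016)
[203.6 194.9] [0.6066 0.2703 0.09  ]
[320.9 190.2] [ 0.6116 -0.0909  0.09  ]
[322.4 226.1] [ 0.5011 -0.0917  0.09  ]
[205.  230.8] [0.4961 0.2666 0.09  ]
strap ((263.63818359375, 210.5391845703125), (18.48091697692871, 44.09083938598633), 87.39744567871094)
[241.2 202.3] [0.5807 0.1549 0.09  ]
[285.2 200.3] [0.5834 0.0195 0.09  ]
[286.1 218.8] [0.5265 0.0184 0.09  ]
[242.  220.8] [0.5239 0.1531 0.09  ]
```

View pics/crop.png

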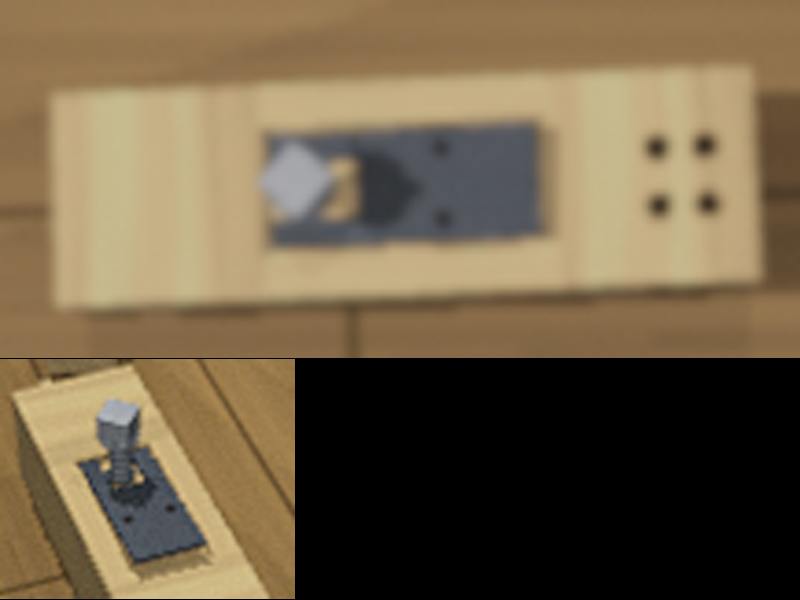

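The crop confirms it: the dark strap in the post's housing straddles the bolt, and its head at about (245.5,210.3) is turned roughly 45° to the post. I'll measure the head next, along with the moves to the press point.

Run:
```python
from h import *
from scipy.spatial.transform import Rotation as Ro
t=cv2.imread("pics/top0.png");hsv=cv2.cvtColor(t,cv2.COLOR_BGR2HSV)
print(hsv[210,246],hsv[204,250],hsv[210,234])
sc=8
roi=cv2.resize(t[198:224,232:262],None,fx=sc,fy=sc,interpolation=cv2.INTER_CUBIC);h=cv2.cvtColor(roi,cv2.COLOR_BGR2HSV)
m=cv2.inRange(h,(90,0,135),(140,60,255))
c=max(cv2.findContours(m,0,2)[0],key=cv2.contourArea);r=cv2.minAreaRect(c);b=(cv2.boxPoints(r)+.5)/sc-.5+[232,198]
print(r,b.round(1).tolist());P=np.array([plane("top",p,.151) for p in b]);print(P.round(4),P.mean(0));
for i in range(4): d=P[(i+1)%4]-P[i];print(np.linalg.norm(d[:2]).round(4),np.degrees(np.arctan2(d[1],d[0])).round(1))
s=cv2.imread("pics/side0.png")
print("proj side of head top guess",proj("side",[P.mean(0)]))
R=Ro.from_rotvec(bot.sense()["ee_rot"]).as_matrix();print(R.round(3))
p=bot.sense()["position"]
print((R.T@(np.array([.5547,.037,.16])-p)/.05).round(2))
```

```text
[114   7 171] [109  30  95] [ 19  86 193]
((107.6239013671875, 94.85841369628906), (77.32725524902344, 77.79762268066406), 41.18592834472656) [[238.2, 209.9], [244.6, 202.6], [251.9, 208.9], [245.5, 216.3]]
[[0.5518 0.1571 0.151 ]
 [0.5729 0.138  0.151 ]
 [0.5536 0.117  0.151 ]
 [0.5326 0.1361 0.151 ]] [0.55270506 0.13708262 0.151     ]
0.0284 -42.2
0.0285 -132.6
0.0284 137.7
0.0285 47.5
proj side of head top guess [[247.28041428 178.82087877]]
[[-0.953  0.303 -0.   ]
 [ 0.303  0.953 -0.002]
 [-0.    -0.002 -1.   ]]
[-10.35  -9.42   1.87]
```

Call:
arm_command([
  [0, 0, 0, -0.8, -0.72, 0, 0],
  [0, 0, 0, -0.8, -0.72, 0, 0],
  [0, 0, 0, -0.8, -0.72, 0, 0],
  [0, 0, 0, -0.8, -0.72, 0, 0],
  [0, 0, 0, -0.8, -0.72, 0, 0],
  [0, 0, 0, -0.8, -0.72, 0, 0],
  [0, 0, 0, -0.8, -0.72, 0, 0],
  [0, 0, 0, -0.8, -0.72, 0, 0],
  [0, 0, 0, -0.8, -0.72, 0, 0],
  [0, 0, 0, -0.8, -0.72, 0, 0],
  [0, 0, 0, -0.8, -0.72, 0, 0],
  [0, 0, 0, -0.8, -0.72, 0, 0],
], grip_force=40)

```text
time: 1.6
position: [0.5316, 0.0846, 0.2532]
ee_rot: [-0.481, -3.104, 0.0]
wrist_force: [0.6, -0.5, 0.7]
grip_width: -0.0
grasp_force: 0.0
```

```bash
cat >> h.py <<'E'
from scipy.spatial.transform import Rotation as Ro
def go(tgt):
    s=bot.sense();R=Ro.from_rotvec(s["ee_rot"]).as_matrix();p=s["position"]
    print("t",round(s["time"],2),"p",p.round(4),"q",s["q"].round(3),"yaw y",np.degrees(np.arctan2(R[1,1],R[0,1])).round(1),"tilt",R[:,2].round(3),"f",s["wrist_force"].round(1),"tq",s["ft_torque"].round(2),"w",round(s["grip_width"],4),round(s["grasp_force"],1))
    if tgt is not None: print("units",(R.T@(np.array(tgt)-p)/.05).round(2))
E
python3 -c "
from h import *
go([.5547,.037,.14])"
```

```text
t 1.6 p [0.5316 0.0846 0.2532] q [-0.351  0.376  0.15   1.803 -0.067  0.967  1.09 ] yaw y 72.4 tilt [-0.  0. -1.] f [ 0.6 -0.5  0.7] tq [ 0.08 -0.01  0.  ] w -0.0 0.0
units [-0.73 -0.77  2.26]
```

Call:
arm_command([
  [0, 0, 0, -0.37, -0.38, 0.3, 0],
  [0, 0, 0, -0.36, -0.39, 0.5, 0],
  [0, 0, 0, 0, 0, 0.6, 0],
  [0, 0, 0, 0, 0, 0.6, 0],
  [0, 0, 0, 0, 0, 0.3, 0],
  [0, 0, 0, 0, 0, 0.1, 0],
])

```text
time: 2.35
position: [0.5539, 0.0385, 0.1327]
ee_rot: [-0.481, -3.103, 0.001]
wrist_force: [0.1, -0.0, 0.2]
grip_width: -0.0
grasp_force: 0.0
```

```bash
python3 -c "
from h import *
go([.5547,.037,.112])"
```

```text
t 2.35 p [0.5539 0.0385 0.1327] q [-0.24   0.544  0.13   1.905 -0.104  0.7    1.214] yaw y 72.4 tilt [-0.001 -0.    -1.   ] f [ 0.1 -0.   0.2] tq [-0.03  0.04  0.01] w -0.0 0.0
units [-0.02 -0.02  0.41]
```

Pressing down slowly, watching the force.

Call:
arm_command([
  [0, 0, 0, 0, 0, 0.06, 0],
  [0, 0, 0, 0, 0, 0.06, 0],
  [0, 0, 0, 0, 0, 0.06, 0],
  [0, 0, 0, 0, 0, 0.06, 0],
  [0, 0, 0, 0, 0, 0.05, 0],
])

```text
time: 2.98
position: [0.5546, 0.0382, 0.1193]
ee_rot: [0.482, 3.103, 0.0]
wrist_force: [-1.0, -1.5, 5.8]
grip_width: -0.0001
grasp_force: 2.8
```

Call:
arm_command([
  [0, 0, 0, 0, 0, 0.04, 0],
  [0, 0, 0, 0, 0, 0.04, 0],
])

```text
time: 3.22
position: [0.5545, 0.038, 0.1153]
ee_rot: [0.482, 3.103, -0.0]
wrist_force: [-0.6, -2.6, 5.1]
grip_width: -0.0001
grasp_force: 2.8
```

Call:
arm_command([
  [0, 0, 0, 0, 0, 0.03, 0],
  [0, 0, 0, 0, 0, 0, 0],
])

```text
time: 3.48
position: [0.5545, 0.0379, 0.1137]
ee_rot: [0.482, 3.103, -0.0]
wrist_force: [-0.9, -1.9, 3.5]
grip_width: -0.0
grasp_force: 1.7
```

Call:
arm_command([
  [0, 0, 0, 0, 0, 0.03, 0],
  [0, 0, 0, 0, 0, 0.02, 0],
  [0, 0, 0, 0, 0, 0, 0],
])

```text
time: 3.85
position: [0.5546, 0.0379, 0.1121]
ee_rot: [0.482, 3.103, 0.0]
wrist_force: [-2.7, -1.8, 16.3]
grip_width: 0.0002
grasp_force: 8.3
```

Call:
arm_command([
  [0, 0, 0, 0, 0, 0.02, 0],
  [0, 0, 0, 0, 0, 0, 0],
])

```text
time: 4.1
position: [0.5546, 0.0378, 0.112]
ee_rot: [0.482, 3.102, 0.001]
wrist_force: [-7.1, -1.9, 29.2]
grip_width: -0.0004
grasp_force: 14.2
```

Call:
arm_command([
  [0, 0, 0, 0, 0, -0.3, 20],
  [0, 0, 0, 0, 0, -0.7, 60],
  [0, 0, 0, 0, 0, -0.8, 60],
  [0, 0, 0, 0, 0, -0.2, 60],
  [0, 0, 0, 0.3, 0.9, 0, 60],
  [0, 0, 0, 0.3, 0.9, 0, 60],
  [0, 0, 0.05, 0, 0, 0, 60],
  [0, 0, 0.05, 0, 0, 0, 60],
  [0, 0, 0.05, 0, 0, 0, 60],
  [0, 0, 0.05, 0, 0, 0, 60],
  [0, 0, 0.05, 0, 0, 0, 60],
  [0, 0, 0.05, 0, 0, 0, 60],
])

```text
time: 5.6
position: [0.5524, 0.1335, 0.2092]
ee_rot: [-1.844, -2.542, 0.001]
wrist_force: [0.4, 0.4, -0.4]
grip_width: 0.0511
grasp_force: 0.0
```

Call:
arm_command([
  [0, 0, 0.05, 0, 0, 0, 60],
  [0, 0, 0.05, 0, 0, 0, 60],
  [0, 0, 0.05, 0, 0, 0, 60],
  [0, 0, 0.05, 0, 0, 0, 60],
  [0, 0, 0.05, 0, 0, 0, 60],
  [0, 0, 0.05, 0, 0, 0, 60],
  [0, 0, 0.04, 0, 0, 0, 60],
  [0, 0, 0, 0, 0, 0, 60],
])

```text
time: 6.6
position: [0.5525, 0.1336, 0.2091]
ee_rot: [2.878, 1.258, -0.002]
wrist_force: [-0.2, -0.3, 0.3]
grip_width: 0.0514
grasp_force: 0.0
```

Run:
```python
from h import *
go([.5527,.137,.141])
a=bot.capture("side")[150:260,200:310,::-1];b=bot.capture("top")[180:240,220:310,::-1]
o=np.hstack([cv2.resize(a,(400,400),interpolation=2),cv2.resize(b,(400,267),interpolation=2) if 0 else cv2.copyMakeBorder(cv2.resize(b,(400,267),interpolation=2),0,133,0,0,0)])
cv2.imwrite("pics/c2.png",o)
```

```text
t 6.6 p [0.5525 0.1336 0.2091] q [-0.773  0.559  0.72   1.8   -0.443  0.952 -0.611] yaw y -42.8 tilt [-0.001 -0.001 -1.   ] f [-0.2 -0.3  0.3] tq [-0.01  0.03 -0.04] w 0.0514 0.0
units [ 0.06 -0.04  1.36]
```

View pics/c2.png

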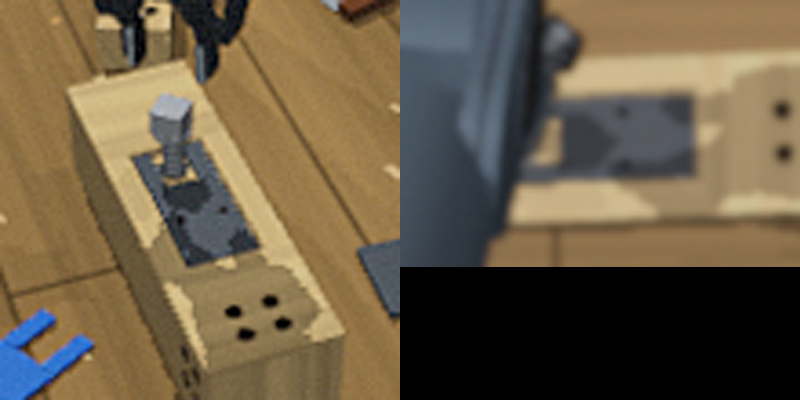

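The crop shows the strap lying flat: its edges are flush with the housing and the gap at the -y end near (225,255) has closed. Going down over the head with the jaws a little wider than it.

Call:
arm_command([
  [0, 0, 0, 0.06, -0.04, 0.4, 60],
  [0, 0, 0, 0, 0, 0.5, 60],
  [0, 0, 0, 0, 0, 0.35, 60],
  [0, 0, 0, 0, 0, 0.15, 60],
  [0, 0, 0, 0, 0, 0, 36],
  [0, 0, 0, 0, 0, 0, 36],
  [0, 0, 0, 0, 0, 0, 36],
  [0, 0, 0, 0, 0, 0, 36],
])

```text
time: 7.7
position: [0.5536, 0.137, 0.1402]
ee_rot: [-2.879, -1.257, -0.001]
wrist_force: [-0.3, 0.3, 0.5]
grip_width: 0.0306
grasp_force: 0.3
```

```bash
cat >> h.py <<'E'
def look(k):
    np.save(f"pics/s{k}.npy",bot.capture("side"))
E
python3 - <<'E'
from h import *
go([.5527,.137,.138]);look(0)
a=bot.capture("side")[140:230,205:295,::-1];cv2.imwrite("pics/c3.png",cv2.resize(a,(540,540),interpolation=2))
E
```

```text
t 7.7 p [0.5536 0.137  0.1402] q [-0.729  0.638  0.65   1.872 -0.523  0.807 -0.549] yaw y -42.8 tilt [ 0.001  0.    -1.   ] f [-0.3  0.3  0.5] tq [ 0.14  0.11 -0.02] w 0.0306 0.3
units [-0.01 -0.01  0.04]
```

View pics/c3.png

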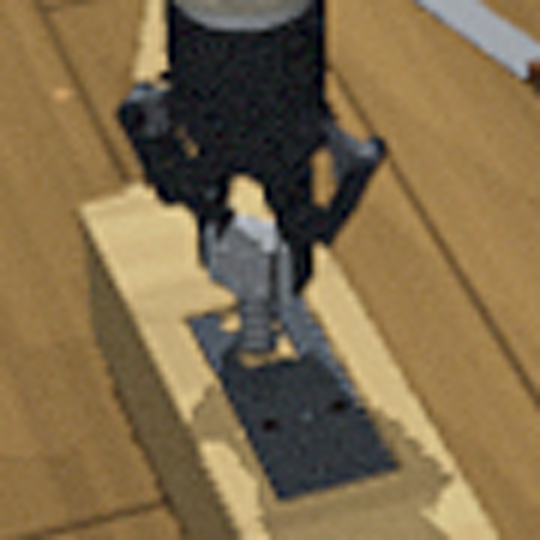

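The head sits between the jaws at about (250,250) in the crop, with its underside on the shank near (257,290). Now turning backward in small steps.

Call:
arm_command([
  [0, 0, -0.05, 0, 0, 0, 36],
  [0, 0, -0.05, 0, 0, 0, 36],
  [0, 0, -0.05, 0, 0, 0, 36],
])

```text
time: 8.18
position: [0.5529, 0.1383, 0.1398]
ee_rot: [-2.499, -1.901, -0.0]
wrist_force: [-3.8, 4.9, 2.6]
grip_width: 0.0307
grasp_force: 2.7
```

```bash
python3 -c "
from h import *
go([.5527,.137,.14]);look(1)"
```

```text
t 8.18 p [0.5529 0.1383 0.1398] q [-0.649  0.603  0.508  1.87  -0.409  0.774 -0.189] yaw y -15.5 tilt [-0.001  0.002 -1.   ] f [-3.8  4.9  2.6] tq [ 1.05  0.75 -0.09] w 0.0307 2.7
units [-0.03  0.   -0.  ]
```

Call:
arm_command([
  [0, 0, -0.05, 0, 0, 0, 36],
])

```text
time: 8.35
position: [0.5527, 0.1379, 0.1397]
ee_rot: [-2.345, -2.088, 0.001]
wrist_force: [-3.7, 3.2, 2.0]
grip_width: 0.0309
grasp_force: 2.4
```

```bash
python3 -c "
from h import *
go(None);look(2)"
```

```text
t 8.35 p [0.5527 0.1379 0.1397] q [-0.622  0.594  0.463  1.869 -0.371  0.766 -0.072] yaw y -6.6 tilt [-0.001  0.001 -1.   ] f [-3.7  3.2  2. ] tq [ 0.81  0.81 -0.06] w 0.0309 2.4
```

Call:
arm_command([
  [0, 0, -0.05, 0, 0, 0, 36],
])

```text
time: 8.52
position: [0.5525, 0.1376, 0.1397]
ee_rot: [-2.175, -2.264, 0.001]
wrist_force: [-4.3, 2.6, 2.2]
grip_width: 0.0304
grasp_force: 2.4
```

Run:
```python
from h import *
go(None);look(3)
o=[cv2.resize(np.load(f"pics/s{k}.npy")[160:215,225:275,::-1],(390,300)[:2] if 0 else (273,300),interpolation=2) for k in range(4)]
cv2.imwrite("pics/c4.png",np.vstack([np.hstack(o[:2]),np.hstack(o[2:])]))
```

```text
t 8.53 p [0.5525 0.1376 0.1397] q [-0.594  0.585  0.417  1.868 -0.333  0.758  0.046] yaw y 2.3 tilt [-0.002  0.001 -1.   ] f [-4.3  2.6  2.2] tq [ 0.63  0.93 -0.09] w 0.0304 2.4
```

View pics/c4.png

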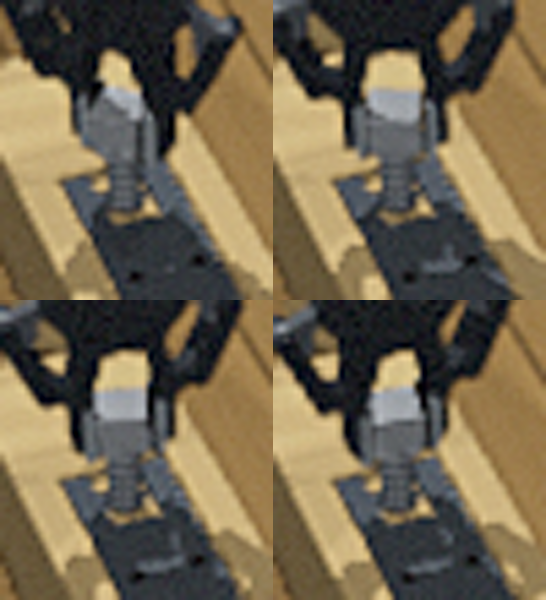

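No drop yet: the head's underside is still near row 460 of the lower panels and the shank shows at the same length. Continuing, with a small centring nudge.

Call:
arm_command([
  [0, 0, -0.05, 0.005, -0.008, 0, 36],
])

```text
time: 8.7
position: [0.5526, 0.137, 0.1396]
ee_rot: [-1.994, -2.427, 0.001]
wrist_force: [-2.3, 1.0, -1.1]
grip_width: 0.0307
grasp_force: 1.4
```

```bash
python3 -c "
from h import *
go(None);look(4)"
```

```text
t 8.7 p [0.5526 0.137  0.1396] q [-0.565  0.577  0.371  1.868 -0.294  0.751  0.164] yaw y 11.2 tilt [-0.001 -0.    -1.   ] f [-2.3  1.  -1.1] tq [ 0.27  0.58 -0.06] w 0.0307 1.4
```

Call:
arm_command([
  [0, 0, -0.05, 0, 0, 0, 36],
])

```text
time: 8.88
position: [0.5521, 0.1372, 0.1395]
ee_rot: [-1.799, -2.574, 0.002]
wrist_force: [-3.7, 2.2, 2.2]
grip_width: 0.0302
grasp_force: 2.3
```

```bash
cat >> h.py <<'E'
def cmp(ks):
    # vertical shift of the head/shank column between frames by phase of row profile
    T=None
    for k in ks:
        a=np.load(f"pics/s{k}.npy").astype(np.float32)
        g=a.mean(2)[165:200,244:252].mean(1)
        print(k,g.round().astype(int).tolist())
E
python3 -c "
from h import *
go(None);look(5);cmp([1,2,3,4,5])"
```

```text
t 8.88 p [0.5521 0.1372 0.1395] q [-0.536  0.57   0.325  1.867 -0.257  0.746  0.282] yaw y 20.1 tilt [-0.002 -0.    -1.   ] f [-3.7  2.2  2.2] tq [ 0.33  0.93 -0.08] w 0.0302 2.3
1 [26, 30, 24, 17, 84, 154, 174, 181, 180, 181, 179, 168, 163, 163, 165, 165, 148, 120, 99, 102, 104, 105, 101, 94, 90, 77, 83, 76, 94, 92, 77, 75, 77, 74, 96]
2 [28, 28, 26, 16, 84, 159, 182, 181, 182, 182, 178, 164, 162, 164, 166, 170, 161, 106, 99, 103, 102, 102, 100, 93, 92, 78, 84, 74, 90, 90, 76, 76, 78, 75, 101]
3 [28, 30, 26, 18, 64, 127, 156, 168, 178, 172, 158, 152, 154, 164, 165, 168, 164, 113, 98, 100, 100, 100, 103, 101, 89, 72, 85, 74, 91, 89, 77, 76, 79, 85, 107]
4 [27, 25, 25, 16, 52, 93, 114, 131, 138, 126, 133, 141, 135, 134, 154, 166, 164, 163, 152, 117, 91, 93, 94, 94, 96, 97, 80, 72, 94, 92, 78, 77, 82, 84, 102]
5 [24, 26, 26, 21, 29, 55, 77, 89, 100, 76, 90, 101, 102, 126, 141, 147, 152, 148, 143, 110, 86, 88, 90, 88, 92, 98, 82, 73, 89, 88, 79, 77, 80, 83, 104]
```

Run:
```python
from h import *
print(proj("side",[[.5527,.137,.152],[.5527,.137,.144],[.5527,.137,.128],[.5527,.137,.120]]))
o=[cv2.resize(np.load(f"pics/s{k}.npy")[160:215,225:275,::-1],(390,429),interpolation=2) for k in (3,5)]
cv2.imwrite("pics/c5.png",np.hstack(o))
```

```text
[[247.27530213 178.57239632]
 [247.37417738 180.68733274]
 [247.5694067  184.86327761]
 [247.6657821  186.92474247]]
```

View pics/c5.png

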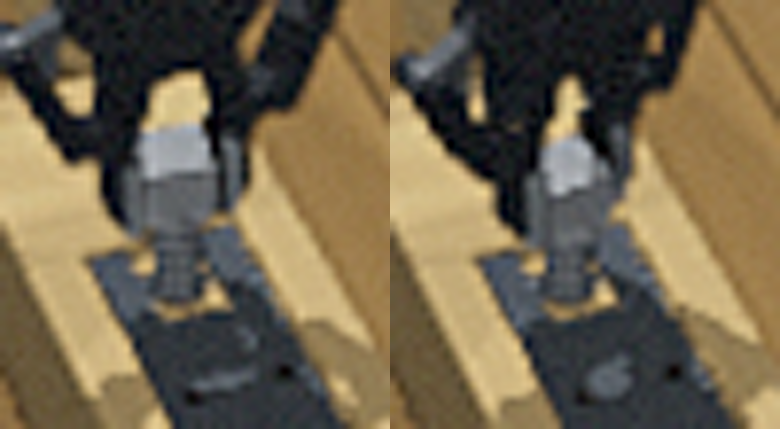

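The left frame is before and the right after: the head's lower edge moved from about row 228 to 243 of the crop (2 px, i.e. 8 mm), so the bolt dropped between tool yaw 2° and 11°, at head yaw about 0°. Next I centre, tighten, and turn forward about 373° in all, from head yaw 14° to 0°-360°, with regrips.

Call:
arm_command([
  [0, 0, 0.033, 0, 0, 0.06, 36],
  [0, 0, 0, 0, 0, 0.06, 36],
  [0, 0, 0, 0, 0, 0, 20],
  [0, 0, 0, 0, 0, 0, 20],
  [0, 0, 0, 0, 0, 0, 20],
], grip_force=40)

```text
time: 9.55
position: [0.5525, 0.1366, 0.1336]
ee_rot: [-1.929, -2.479, 0.002]
wrist_force: [-4.4, -1.3, 0.5]
grip_width: 0.0276
grasp_force: 39.2
```

```bash
python3 -c "
from h import *
go([.5525,.137,.134])"
```

```text
t 9.55 p [0.5525 0.1366 0.1336] q [-0.552  0.583  0.351  1.874 -0.286  0.736  0.208] yaw y 14.2 tilt [-0.001 -0.001 -1.   ] f [-4.4 -1.3  0.5] tq [-0.56  0.96  0.01] w 0.0276 39.2
units [ 0.01  0.   -0.01]
```

Gripped at yaw 14.2°. Forward 90°.

Call:
arm_command([
  [0, 0, 0.05, 0, 0, 0.004, 20],
  [0, 0, 0.05, 0, 0, 0.004, 20],
  [0, 0, 0.05, 0, 0, 0.004, 20],
  [0, 0, 0.05, 0, 0, 0.004, 20],
  [0, 0, 0.05, 0, 0, 0.004, 20],
  [0, 0, 0.05, 0, 0, 0.004, 20],
  [0, 0, 0.05, 0, 0, 0.004, 20],
  [0, 0, 0.05, 0, 0, 0.004, 20],
  [0, 0, 0.05, 0, 0, 0.004, 20],
  [0, 0, 0.05, 0, 0, 0.004, 20],
  [0, 0, 0, 0, 0, 0, 20],
])

```text
time: 10.92
position: [0.5519, 0.1366, 0.1314]
ee_rot: [3.117, 0.385, -0.004]
wrist_force: [-7.3, -2.0, 4.4]
grip_width: 0.0276
grasp_force: 39.9
```

```bash
python3 -c "
from h import *
go([.5525,.137,.1315])"
```

```text
t 10.93 p [0.5519 0.1366 0.1314] q [-0.811  0.705  0.81   1.885 -0.672  0.852 -0.977] yaw y -75.9 tilt [-0.002 -0.001 -1.   ] f [-7.3 -2.   4.4] tq [-0.92  1.67 -0.01] w 0.0276 39.9
units [ 0.01 -0.   -0.  ]
```

Call:
arm_command([
  [0, 0, 0, 0, 0, 0, 65],
  [0, 0, 0, 0, 0, 0, 65],
  [0, 0, 0, 0, 0, 0, 65],
  [0, 0, -0.05, 0, 0, 0, 65],
  [0, 0, -0.05, 0, 0, 0, 65],
  [0, 0, -0.05, 0, 0, 0, 65],
  [0, 0, -0.05, 0, 0, 0, 65],
  [0, 0, -0.05, 0, 0, 0, 65],
  [0, 0, -0.05, 0, 0, 0, 65],
  [0, 0, -0.05, 0, 0, 0, 65],
  [0, 0, -0.05, 0, 0, 0, 65],
  [0, 0, -0.05, 0, 0, 0, 65],
])

```text
time: 12.42
position: [0.5534, 0.1371, 0.132]
ee_rot: [2.112, 2.325, 0.001]
wrist_force: [0.8, -1.0, 0.5]
grip_width: 0.0556
grasp_force: 0.0
```

Call:
arm_command([
  [0, 0, -0.05, 0, 0, 0, 65],
  [0, 0, -0.05, 0, 0, 0, 65],
  [0, 0, -0.05, 0, 0, 0, 65],
  [0, 0, -0.05, 0, 0, 0, 65],
  [0, 0, -0.05, 0, 0, 0, 65],
  [0, 0, -0.05, 0, 0, 0, 65],
  [0, 0, -0.05, 0, 0, 0, 65],
  [0, 0, -0.05, 0, 0, 0, 65],
  [0, 0, -0.05, 0, 0, 0, 65],
  [0, 0, -0.05, 0, 0, 0, 65],
  [0, 0, -0.05, 0, 0, 0, 65],
  [0, 0, 0, 0, 0, 0, 65],
])

```text
time: 13.92
position: [0.5533, 0.1368, 0.1319]
ee_rot: [-0.387, 3.117, 0.001]
wrist_force: [-1.3, 0.7, -0.4]
grip_width: 0.0555
grasp_force: 0.0
```

```bash
python3 -c "
from h import *
go([.5525,.137,.1315]);look(6)"
```

```text
t 13.93 p [0.5533 0.1368 0.1319] q [-0.25   0.556 -0.113  1.863  0.089  0.726  1.405] yaw y 104.1 tilt [ 0.  0. -1.] f [-1.3  0.7 -0.4] tq [ 0.01 -0.02  0.05] w 0.0555 0.0
units [0.02 0.01 0.01]
```

Call:
arm_command([
  [0, 0, 0, 0.015, 0, 0, 20],
  [0, 0, 0, 0, 0, 0, 20],
  [0, 0, 0, 0, 0, 0, 20],
  [0, 0, 0, 0, 0, 0, 20],
])

```text
time: 14.48
position: [0.5522, 0.137, 0.1319]
ee_rot: [0.389, -3.117, 0.0]
wrist_force: [-1.1, -0.3, 3.0]
grip_width: 0.0277
grasp_force: 41.3
```

```bash
python3 -c "
from h import *
go(None)"
```

```text
t 14.47 p [0.5522 0.137  0.1319] q [-0.251  0.556 -0.112  1.866  0.089  0.725  1.405] yaw y 104.2 tilt [-0. -0. -1.] f [-1.1 -0.3  3. ] tq [-0.04  0.24 -0.03] w 0.0277 41.3
```

Call:
arm_command([
  [0, 0, 0.05, 0, 0, 0.004, 20],
  [0, 0, 0.05, 0, 0, 0.004, 20],
  [0, 0, 0.05, 0, 0, 0.004, 20],
  [0, 0, 0.05, 0, 0, 0.004, 20],
  [0, 0, 0.05, 0, 0, 0.004, 20],
  [0, 0, 0.05, 0, 0, 0.004, 20],
  [0, 0, 0.05, 0, 0, 0.004, 20],
  [0, 0, 0.05, 0, 0, 0.004, 20],
  [0, 0, 0.05, 0, 0, 0.004, 20],
  [0, 0, 0.05, 0, 0, 0.004, 20],
])

```text
time: 15.72
position: [0.552, 0.1366, 0.1299]
ee_rot: [-1.936, -2.474, 0.001]
wrist_force: [-2.5, 0.4, 2.3]
grip_width: 0.0275
grasp_force: 41.4
```

Call:
arm_command([
  [0, 0, 0.05, 0, 0, 0.004, 20],
  [0, 0, 0.05, 0, 0, 0.004, 20],
  [0, 0, 0.05, 0, 0, 0.004, 20],
  [0, 0, 0.05, 0, 0, 0.004, 20],
  [0, 0, 0.05, 0, 0, 0.004, 20],
  [0, 0, 0.05, 0, 0, 0.004, 20],
  [0, 0, 0.05, 0, 0, 0.004, 20],
  [0, 0, 0.05, 0, 0, 0.004, 20],
  [0, 0, 0.05, 0, 0, 0.004, 20],
  [0, 0, 0.05, 0, 0, 0.004, 20],
  [0, 0, 0, 0, 0, 0, 20],
])

```text
time: 17.1
position: [0.5517, 0.1369, 0.1277]
ee_rot: [3.117, 0.386, -0.002]
wrist_force: [-2.2, 0.5, 4.8]
grip_width: 0.0274
grasp_force: 41.7
```

```bash
python3 -c "
from h import *
go([.5525,.137,.1275]);look(7)"
```

```text
t 17.1 p [0.5517 0.1369 0.1277] q [-0.809  0.709  0.806  1.89  -0.68   0.843 -0.971] yaw y -75.9 tilt [-0.001 -0.    -1.   ] f [-2.2  0.5  4.8] tq [-0.02  0.75 -0.06] w 0.0274 41.7
units [0.02 0.   0.  ]
```

Forward 270° so far. Second regrip, then the last stretch.

Call:
arm_command([
  [0, 0, 0, 0, 0, 0, 65],
  [0, 0, 0, 0, 0, 0, 65],
  [0, 0, 0, 0, 0, 0, 65],
  [0, 0, -0.05, 0, 0, 0, 65],
  [0, 0, -0.05, 0, 0, 0, 65],
  [0, 0, -0.05, 0, 0, 0, 65],
  [0, 0, -0.05, 0, 0, 0, 65],
  [0, 0, -0.05, 0, 0, 0, 65],
  [0, 0, -0.05, 0, 0, 0, 65],
  [0, 0, -0.05, 0, 0, 0, 65],
  [0, 0, -0.05, 0, 0, 0, 65],
  [0, 0, -0.05, 0, 0, 0, 65],
])

```text
time: 18.65
position: [0.5524, 0.1368, 0.1279]
ee_rot: [2.112, 2.326, 0.0]
wrist_force: [0.2, -0.0, -0.1]
grip_width: 0.0554
grasp_force: 0.0
```

Call:
arm_command([
  [0, 0, -0.05, 0, 0, 0, 65],
  [0, 0, -0.05, 0, 0, 0, 65],
  [0, 0, -0.05, 0, 0, 0, 65],
  [0, 0, -0.05, 0, 0, 0, 65],
  [0, 0, -0.05, 0, 0, 0, 65],
  [0, 0, -0.05, 0, 0, 0, 65],
  [0, 0, -0.05, 0, 0, 0, 65],
  [0, 0, -0.05, 0, 0, 0, 65],
  [0, 0, -0.05, 0, 0, 0, 65],
  [0, 0, -0.05, 0, 0, 0, 65],
  [0, 0, -0.05, 0, 0, 0, 65],
  [0, 0, 0, 0, 0, 0, 65],
])

```text
time: 20.15
position: [0.5525, 0.1365, 0.1278]
ee_rot: [-0.387, 3.118, 0.0]
wrist_force: [0.2, 0.6, 0.3]
grip_width: 0.0555
grasp_force: 0.0
```

Run:
```python
from h import *
go([.552,.137,.1275]);look(8)
o=[cv2.resize(np.load(f"pics/s{k}.npy")[160:215,225:275,::-1],(390,429),interpolation=2) for k in (6,8)]
cv2.imwrite("pics/c6.png",np.hstack(o))
```

```text
t 20.15 p [0.5525 0.1365 0.1278] q [-0.248  0.561 -0.116  1.869  0.094  0.716  1.4  ] yaw y 104.1 tilt [ 0.  0. -1.] f [0.2 0.6 0.3] tq [-0.03 -0.04 -0.02] w 0.0555 0.0
units [0.01 0.01 0.01]
```

View pics/c6.png

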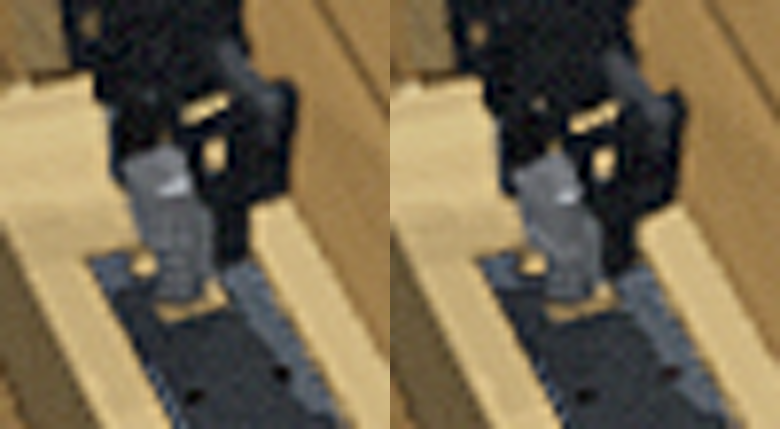

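Head is about 1 px lower (4 mm) after the 180° stretch, at the same angle, and the strap is still flat. Gripping and turning the last 103.5°.

Call:
arm_command([
  [0, 0, 0, 0.005, 0.005, 0, 20],
  [0, 0, 0, 0, 0, 0, 20],
  [0, 0, 0, 0, 0, 0, 20],
  [0, 0, 0, 0, 0, 0, 20],
  [0, 0, 0.05, 0, 0, 0.004, 20],
  [0, 0, 0.05, 0, 0, 0.004, 20],
  [0, 0, 0.05, 0, 0, 0.004, 20],
  [0, 0, 0.05, 0, 0, 0.004, 20],
  [0, 0, 0.05, 0, 0, 0.004, 20],
  [0, 0, 0.05, 0, 0, 0.004, 20],
])

```text
time: 21.45
position: [0.552, 0.1369, 0.1267]
ee_rot: [1.077, 2.951, -0.0]
wrist_force: [-0.6, -1.0, 0.9]
grip_width: 0.0274
grasp_force: 41.4
```

Call:
arm_command([
  [0, 0, 0.05, 0, 0, 0.004, 20],
  [0, 0, 0.05, 0, 0, 0.004, 20],
  [0, 0, 0.05, 0, 0, 0.004, 20],
  [0, 0, 0.05, 0, 0, 0.004, 20],
  [0, 0, 0.05, 0, 0, 0.004, 20],
  [0, 0, 0.025, 0, 0, 0.002, 20],
  [0, 0, 0, 0, 0, 0, 20],
  [0, 0, 0, 0, 0, 0, 20],
])

```text
time: 22.45
position: [0.5519, 0.1368, 0.1256]
ee_rot: [2.206, 2.237, -0.0]
wrist_force: [-1.0, -2.2, 3.0]
grip_width: 0.0277
grasp_force: 41.6
```

Run:
```python
from h import *
go(None);look(9)
a=np.load("pics/s9.npy")
o=[cv2.resize(a[160:215,225:275,::-1],(390,429),interpolation=2),cv2.resize(a[100:260,150:300,::-1],(400,429),interpolation=2)]
cv2.imwrite("pics/c7.png",np.hstack(o))
```

```text
t 22.45 p [0.5519 0.1368 0.1256] q [-0.591  0.603  0.413  1.885 -0.35   0.725  0.037] yaw y 0.8 tilt [-0. -0. -1.] f [-1.  -2.2  3. ] tq [-0.56  0.2  -0.07] w 0.0277 41.6
```

View pics/c7.png

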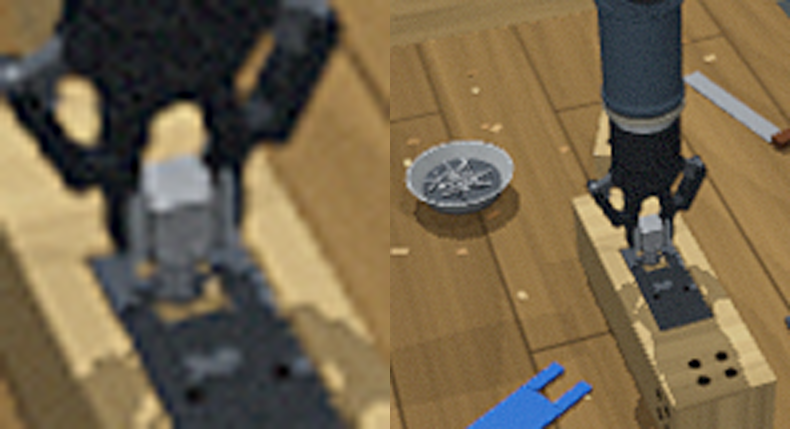

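The head's lower edge is at crop row ~258, against ~228 before the drop. That is 16 mm lower: the 8 mm drop plus one 8 mm turn. The strap is flat and the head is gripped, so I'm handing in.

```bash
python3 -c "
from cell import bot
print(bot.close_job())"
```

```text
the job is handed in; nothing more can be done
None
```

I pressed the strap flat, turned the bolt backward until it dropped into the thread and then forward one full turn (to within about 5°), and handed the job in at about 22.5 s with the head still gripped; the verdict wasn't shown.

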